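# Load the chocolate mill and hold its lid half-way to the lock

## Task

Push the four chocolate chunks along the mill's feed deck into its round mouth with the scraper block, not with the fingers, and stand the scraper back on the counter clear of the mill. Then put the bayonet lid into the mouth and turn it clockwise (seen from above) half-way, 45 degrees, toward the lock, never as far as the click, because the mill starts there. Finish while still gripping the lid and holding it at half turn against its return spring; leave the other things on the counter where they stand.

Things in the scene. Friction and masses are not known exactly. Their poses are not given: they have to be found in the camera images.
- mill: white chocolate mill, fixed, 300 x 150 mm, flat steel feed deck on top 100 mm above the counter. Origin: centre of its underside; z up; its +x runs along the deck to the round mouth, 70 mm from the origin; the far end of the deck (x = -160 mm) is open. A rim along each long side stands 10 mm above the deck, 134 mm clear between. Drawer front and dial on its +y side
- mill_mouth (a point): centre of the round mouth at deck height; axes as the mill's. 64 mm across, with two lug notches at its +y and -y (16 mm wide, reaching 41 mm from the centre) in an 8 mm thick collar flush with the deck; open hopper below, 66 mm deep. A single line on the deck at +y marks where a handle end points when the lugs are over the notches, a dot at +x the lock
- half_mark (a point): on the deck, 54 mm from the mouth's centre, between two short lines: where one end of the lid's handle points at half turn, 45 degrees clockwise of the single line
- drive_ring (a joint): sprung ring under the collar, rad: 0 at rest, grows as the lid's lugs push it clockwise. It lags the lid by about 0.12 of free play (reads about 0.67 at half turn). A light spring (0.03 to 0.06 N m) turns it and the lid back if let go. The lugs begin to feel the catch at about 0.95 and click into the lock near 1.35; it stops at 1.5
- lid_center (a point): steel bayonet lid, 62 mm high, standing plug down on the counter; point on its axis 31 mm above its underside, z up. Plug 60 mm across, 16 mm high, with two lugs at +y and -y (12 mm wide, 6 mm high, at the bottom, reaching 39 mm from the axis); flange 88 mm across, from 16 to 22 mm up. Seated, the flange lies on the deck and this point is 15 mm above the deck
- lid_handle (a point): centre of the lid's black bar handle, on its axis 42 mm above its underside; the bar is 14 mm thick (x), 64 mm long (y, in line with the lugs) and spans 22 to 62 mm above the underside. The two ways round are alike
- scraper_center (a point): scraper block standing upright on the counter: wooden block on a steel edge, 26 mm thick (x; the wood 24 mm), 92 mm long (y), 70 mm high; point at its centre, 35 mm above its underside, z up
- chunk0: loose chocolate chunk, dark brown, about 15 x 13 x 10 mm, lying on the feed deck; origin at the centre of its underside
- chunk1: second chunk, as the first
- chunk2: third chunk, as the first
- chunk3: fourth chunk, as the first
- jam: bystander: jam jar, 62 mm across, 85 mm high, behind the mill; origin at its underside
- tongs: bystander: steel bread tongs, 222 x 45 x 18 mm, in front of the mill; origin at the underside
- price_stand: bystander: small black price stand, 47 x 88 x 58 mm, at the front left; origin at the underside
- tape_roll: bystander: roll of tape, 96 mm across, 25 mm high, behind the mill; origin at the underside
Things that resemble listed ones, but are neither listed nor needed, are in the scene too. Leave any purple look-alike of the part that bears scraper_center alone.

How it is judged (in metres and radians):
On the way, in this order (a step that is already met when the one before it is completed fails the run):
1. the scraper block is held in the gripper on the feed deck (contact force between the fingers and scraper above 1 N and z of scraper_center in the frame of mill between 0.12 and 0.15 m and x of scraper_center in the frame of mill between -0.18 and 0.1 m and y of scraper_center in the frame of mill between -0.05 and 0.05 m), for 0.1 s.
2. all four chunks have dropped into the mill (z of chunk0 in the frame of mill between 0.025 and 0.085 m and x of chunk0 in the frame of mill between 0 and 0.13 m and y of chunk0 in the frame of mill between -0.065 and 0.065 m and z of chunk1 in the frame of mill between 0.025 and 0.085 m and x of chunk1 in the frame of mill between 0 and 0.13 m and y of chunk1 in the frame of mill between -0.065 and 0.065 m and z of chunk2 in the frame of mill between 0.025 and 0.085 m and x of chunk2 in the frame of mill between 0 and 0.13 m and y of chunk2 in the frame of mill between -0.065 and 0.065 m and z of chunk3 in the frame of mill between 0.025 and 0.085 m and x of chunk3 in the frame of mill between 0 and 0.13 m and y of chunk3 in the frame of mill between -0.065 and 0.065 m), for 0.2 s.
3. the lid sits in the mouth, flange on the deck (horizontal distance between lid_center and mill_mouth below 0.005 m and z of lid_center in the frame of mill_mouth between 0.011 and 0.019 m and angle between lid_center's own z axis and vertical below 0.08 rad), for 0.2 s.
At the end, for the whole second after the job is handed in: All four chunks lie in the mill; the lid sits in the mouth (5 mm centring, 4 mm height, level within 0.08 rad), turned clockwise 45 +-10 degrees, at rest and still gripped; the scraper stands upright on the counter, clear of the mill and let go (all of step 2 and all of step 3 and angle between the y axis of lid_center and the y axis of mill, either way round between 0.61 and 0.96 rad and value of joint drive_ring between 0.4 and 0.95 rad and velocity of joint drive_ring between -0.1 and 0.1 rad/s and contact force between the fingers and lid above 2 N and contact force between the fingers and scraper below 0.1 N and height (world z) of scraper_center below 0.05 m and contact force between scraper and mill below 0.1 N and linear speed of scraper below 0.02 m/s and angle between scraper_center's own z axis and vertical below 0.2 rad); the arm keeps its last pose, push and grip.
It fails at once if the lid was turned on to the click (value of joint drive_ring above 1.15 rad).
It fails at once if a chunk was gripped or pressed with the fingers (contact force between the fingers and chunk0 above 4 N or contact force between the fingers and chunk1 above 4 N or contact force between the fingers and chunk2 above 4 N or contact force between the fingers and chunk3 above 4 N).
It fails at once if a bystander was moved by more than 30 mm (distance of any of jam, tongs, price_stand, tape_roll from where it was at the start of the episode above 0.03 m).
It also fails if it takes over 69 s, if anything falls off the work surface, if the arm or the gripper's body presses on something with over 40 N, if the wrist force passes 120 N, or if a joint passes its speed limit or range.

## Robot

A 7-joint arm with a two-finger parallel gripper is mounted at the origin on a cart in front of the work surface, level with it; the furniture and walls round the work are solid. World frame = base frame: x ahead of the robot, y to its left, z up, the work surface at z = 0. Lengths are in mm, angles in rad, forces in N, time in s.
With the tool pointing down it reaches from about 425 to 800 mm from the base axis. Payload 8.3 kg.
Tool frame: the origin (TCP) lies at the very end of the fingers, on their centre line; the grasp point (between the pads) lies 19 mm behind it; z points along the fingers, y is the direction in which the jaws open and shut (so a half turn about z gives the same grasp; the last joint's range is limited). The gripper opens to 85 mm and grips with 20 to 120 N. Pads are 22 mm wide; open, the fingers measure 114 mm over their backs; the gripper's body (76 mm by 85 mm) begins 54 mm behind the grasp point. The pads swing forward as they close: fully open they stand 13 mm farther back than shut.
Start: joints at [1.271, 0.383, 0.016, 1.37, -0.006, 1.388, -0.046], TCP at [146.66, -607.531, 231.279] pointing down, gripper open.
Joint ranges: [-2.95, 2.95], [-0.25, 2.06], [-1.52, 1.56], [0.18, 2.33], [-1.44, 4.58], [0.02, 2.06], [-3.01, 3.01]. Speed limits (rad/s): [2.39, 2.39, 3.01, 3.01, 3.14, 3.14, 3.14].

## Interface

Orientations are given as a 3x3 rotation matrix whose columns are the frame's x, y, z axes.
In Python, from rig import manip gives the robot as it stands.
- The arm moves only by the tool apply_moves, never from a script. Its argument "deltas" is a list that holds one entry, the list of rows, each a list of 6 numbers: the shift along the tool's x, y, z in m, then the turn, a rotation vector about the tool's x, y, z in degrees. In form: [[[x, y, z, rx, ry, rz], ...]]. A call has 1 to 8 rows; each row is the pose to reach, as a shift and turn from the pose commanded when the call began, along the tool's axes at that moment; what a row does not reach only later rows make up. A row lasts 1/10 s, in which the tool goes at most 50 mm and 8.59 degrees, less where a joint would pass 70% of its speed; a pose out of reach is approached as far as the arm can. A call with a gripper value outside its range is refused whole. "claw" is the gripper command: -1 is shut, 1 is fully open, values between are in proportion, set as the call begins (left out, the last holds). The fingers move at their own pace and stop on an object; "newtons" is the grip in N (left out, the last holds). Time passes only in rows, so rows that repeat a pose let the fingers close. It gives the time, the measured TCP pose, the force and the opening at its end, in the units of the state.
- manip.state(): the state, without advancing time (a new reading comes with each control period).
- manip.read_camera(name): name is "side" or "top"; returns the picture (384x512x3 uint8, red, green, blue); there is no depth.
- manip.calibration(name): a dict with "vfov" (degrees; the focal length in pixels is half the picture's height over the tangent of half this angle, whatever the lens; pixels are square), "cx", "cy" (the principal point, pixels), "cam_to_world" (4x4, takes a point from camera to world coordinates). Camera axes: x right, y down, z forward; pixel columns grow to the right and rows downward; lengths in mm; the calibration is good to about 2 mm. A picture is of the moment at which its call begins. calibration takes no time and is no camera call.
- manip.finish_job(): hands the job in, once; it reports no verdict.
The state is a dict: "time": time; "joint_pos": joint angles; "joint_vel": joint speeds; "joint_torque": joint torques, N m; "ee_pos": TCP position; "orientation": TCP orientation; "force": force on the tool from outside, world axes, zero at the start; "moment": the same for the moment, N m; "width": finger opening in mm.
Only numpy, scipy, OpenCV 4.12 (cv2) and the standard library are available. Lean on these libraries where they do the work, as an engineer would, in place of code of your own. Each camera call takes 0.05 s, during which the arm holds its last target. There are 200 camera calls.

## Working session

There is one attempt and no reset: what is moved stays moved. The work goes in short steps, Python scripts to look and compute and a tool call to move; the robot and the scene stay as the last step left them, time stands still between calls to the robot, and variables do not carry over. Pictures are saved under pics/ and viewed, about 8 in all and at most 12, crops included, and the job is handed in when it is done.

Besides the shell and the picture viewer there is one more tool, called after "Emit:" in YAML: its name, and indented under it one key for each argument. apply_moves: Moves the arm, as the interface text tells. Its arguments: {"type":"object","properties":{"deltas":{"type":"array","items":{"type":"array","items":{"type":"array","items":{"type":"number"}}}},"claw":{"type":"number"},"newtons":{"type":"number"}},"required":["deltas"]}

```bash
mkdir -p pics
cat > h.py <<'E'
import numpy as np, cv2
from rig import manip
def cam(n):
    c=manip.calibration(n); f=192/np.tan(np.radians(c['vfov'])/2); return f,c['cx'],c['cy'],np.array(c['cam_to_world'])
def pix2w(n,u,v,z):
    f,cx,cy,T=cam(n); d=T[:3,:3]@np.array([(u-cx)/f,(v-cy)/f,1]); o=T[:3,3]
    return o+d*(z-o[2])/d[2]
def w2pix(n,p):
    f,cx,cy,T=cam(n); q=T[:3,:3].T@(np.array(p,float)-T[:3,3]); return np.array([cx+f*q[0]/q[2],cy+f*q[1]/q[2]])
def shot(n,name,crop=None,s=1):
    im=manip.read_camera(n)
    np.save('pics/'+name+'.npy',im)
    o=im if crop is None else im[crop[1]:crop[3],crop[0]:crop[2]]
    o=cv2.resize(o,None,fx=s,fy=s,interpolation=cv2.INTER_CUBIC)
    cv2.imwrite('pics/'+name+'.png',o[:,:,::-1]); return im
E
python3 - <<'E'
from h import *
for n in ('top','side'):
    shot(n,n+'0',s=1.5); print(n,manip.calibration(n))
print(manip.state())
E
```

```text
top {'vfov': 54.3242549233237, 'cx': 257.81297474846724, 'cy': 188.75401003679227, 'cam_to_world': array([[-1.74188447e-03, -9.96825111e-01,  7.96031696e-02,
         4.85452145e+02],
       [-9.99953516e-01,  2.49117651e-03,  9.31450101e-03,
        -1.52181191e+01],
       [-9.48323405e-03, -7.95832446e-02, -9.96783114e-01,
         1.05083786e+03],
       [ 0.00000000e+00,  0.00000000e+00,  0.00000000e+00,
         1.00000000e+00]])}
side {'vfov': 46.805797361439396, 'cx': 262.5423996783091, 'cy': 197.9362060436157, 'cam_to_world': array([[-9.27861128e-01, -2.00749628e-01,  3.14282220e-01,
         1.05625823e+02],
       [-3.72925513e-01,  5.00689784e-01, -7.81176230e-01,
         1.09484608e+03],
       [-5.37059171e-04, -8.42026916e-01, -5.39435246e-01,
         8.55624619e+02],
       [ 0.00000000e+00,  0.00000000e+00,  0.00000000e+00,
         1.00000000e+00]])}
{'time': 0.1, 'joint_pos': array([ 1.27110228,  0.38415413,  0.01637293,  1.37104093, -0.00631816,
        1.38822642, -0.0464944 ]), 'joint_vel': array([-0.00019847, -0.0012171 ,  0.00245191, -0.00366568,  0.00032376,
        0.0002679 ,  0.00022275]), 'joint_torque': array([ 3.52247145e-03, -6.29133224e+01,  8.47661756e-01, -3.72758639e+01,
        1.68649270e-02,  1.03067601e-02, -5.49890228e-05]), 'ee_pos': array([ 146.55300144, -607.10123903,  230.38250581]), 'orientation': array([[ 9.72079158e-01,  2.34652786e-01, -4.25127172e-04],
       [ 2.34653171e-01, -9.72077621e-01,  1.72883088e-03],
       [-7.58162621e-06, -1.78031791e-03, -9.99998415e-01]]), 'force': array([-0.10502427, -0.02784645, -0.3459857 ]), 'moment': array([-0.06963449,  0.0070198 , -0.02132382]), 'width': 85.52538760167651}
```

View pics/top0.png

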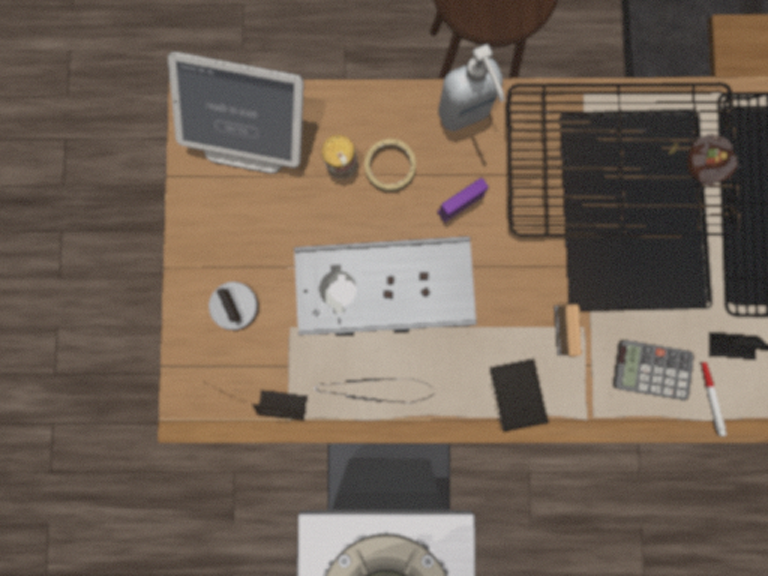

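View pics/side0.png

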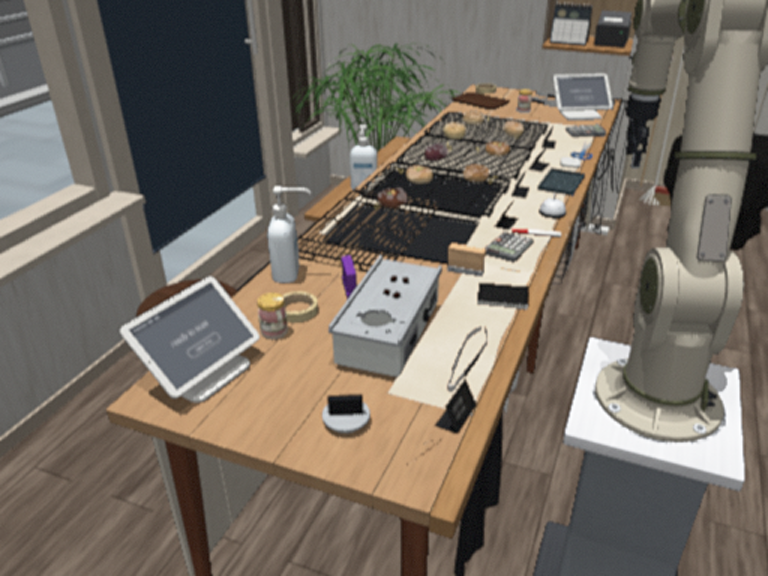

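Top view (1.5x pixels): the mill's deck spans (295,248) to (475,325), with its mouth at (338,290) and the chunks around (405,285). The lid is at (232,306). Two candidates for the scraper: wood-coloured at (567,330) and purple at (463,198). The wooden block fits the description, and the purple one is the look-alike to leave alone. I'll confirm in an enlarged crop.

Run:
```python
from h import *
t=np.load('pics/top0.npy'); s=np.load('pics/side0.npy')
def c(im,x0,y0,w,h,W,H): return cv2.resize(im[y0:y0+h,x0:x0+w],(W,H),interpolation=cv2.INTER_CUBIC)
A=c(t,190,152,130,75,520,300)
B=c(t,130,180,50,50,280,300)
C=c(t,355,190,50,50,300,300)
D=c(s,215,165,90,90,300,300); E=c(s,290,155,40,40,200,200)
o=np.zeros((600,800,3),np.uint8); o[:300,:520]=A;o[:300,520:]=B;o[300:,:300]=C;o[300:,300:600]=D;o[300:500,600:]=E
cv2.imwrite('pics/crops.png',o[:,:,::-1])
hsv=cv2.cvtColor(t,cv2.COLOR_RGB2HSV)
roi=np.zeros(t.shape[:2],np.uint8)
def blobs(m,x0,y0,x1,y1,amin=8):
    mm=np.zeros_like(roi); mm[y0:y1,x0:x1]=(m[y0:y1,x0:x1]*255)
    cs,_=cv2.findContours(mm,cv2.RETR_EXTERNAL,cv2.CHAIN_APPROX_NONE)
    return [x for x in sorted(cs,key=cv2.contourArea,reverse=True) if cv2.contourArea(x)>=amin]
S,V=hsv[...,1].astype(int),hsv[...,2].astype(int)
print('mill')
for b in blobs((S<45)&(V>90),185,145,325,230)[:1]:
    r=cv2.minAreaRect(b);p=cv2.boxPoints(r);print(r)
    P=np.array([pix2w('top',u+.0,v,110) for u,v in p]);print(P.round(1),P.mean(0))
    print([np.linalg.norm(P[i]-P[i-1]).round(1) for i in range(4)])
print('chunks')
for b in blobs(V<75,245,170,300,210,3):
    M=cv2.moments(b);u,v=M['m10']/M['m00'],M['m01']/M['m00'];print(round(u,1),round(v,1),cv2.contourArea(b),pix2w('top',u,v,107).round(1))
print('scraper')
for b in blobs((hsv[...,0]<22)&(S>95)&(V>150),365,195,395,245)[:2]:
    r=cv2.minAreaRect(b);print(r);P=np.array([pix2w('top',u,v,70) for u,v in cv2.boxPoints(r)]);print(P.round(1),P.mean(0))
print('lid handle')
for b in blobs(V<70,138,185,175,222)[:1]:
    r=cv2.minAreaRect(b);print(r);P=np.array([pix2w('top',u,v,62) for u,v in cv2.boxPoints(r)]);print(P.round(1),P.mean(0))
print('flange')
for b in blobs((S<60)&(V>110),135,182,178,226)[:1]:
    e=cv2.fitEllipse(cv2.convexHull(b));print(e,pix2w('top',*e[0],22))
```

```text
mill
((259.0, 193.5), (71.0, 130.0), 90.0)
[[ 639.5  155.7  110. ]
 [ 638.4 -174.3  110. ]
 [ 459.4 -171.5  110. ]
 [ 459.9  153.6  110. ]] [549.26227986  -9.12752245 110.        ]
[np.float64(179.6), np.float64(330.1), np.float64(179.0), np.float64(325.1)]
chunks
scraper
((385.0, 222.5), (39.0, 14.0), 90.0)
[[ 525.6 -320.1   70. ]
 [ 525.6 -356.6   70. ]
 [ 424.5 -353.6   70. ]
 [ 424.5 -317.4   70. ]] [ 475.06067745 -336.91580963   70.        ]
((371.0, 205.5), (21.0, 12.0), 90.0)
[[ 546.7 -286.8   70. ]
 [ 546.6 -318.1   70. ]
 [ 491.8 -316.6   70. ]
 [ 491.8 -285.4   70. ]] [ 519.2113658  -301.71899367   70.        ]
lid handle
((152.86209106445312, 203.34483337402344), (21.796871185302734, 5.25225830078125), 66.80140686035156)
[[550.2 290.6  62. ]
 [555.7 277.8  62. ]
 [502.5 253.9  62. ]
 [497.1 266.6  62. ]] [526.3889235  272.23551635  62.        ]
flange
((154.96469116210938, 203.48672485351562), (31.96121597290039, 32.72187423706055), 48.330162048339844) [527.57875044 278.01620224  22.        ]
```

View pics/crops.png

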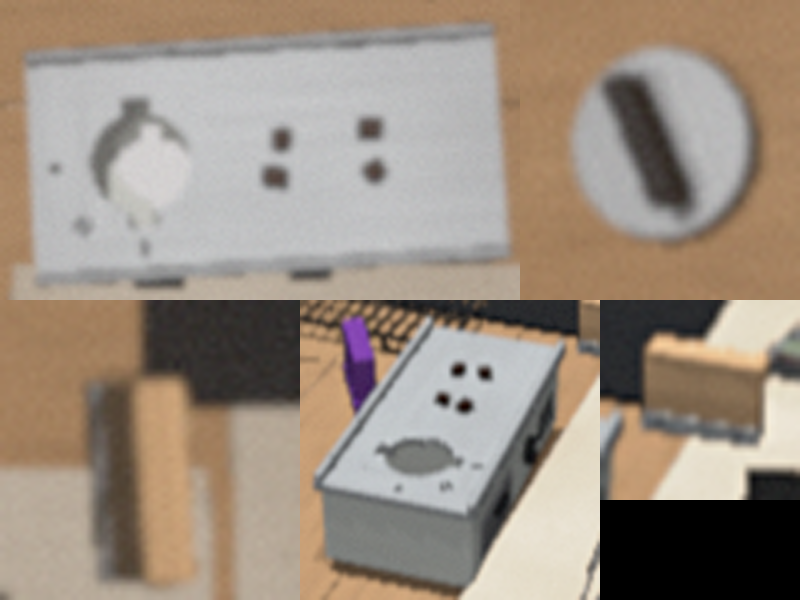

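Crops: the wooden block on a steel edge, upright, top centre about (382,220) in top pixels, is the scraper. The purple block at about (309,132) is the look-alike. The mouth is at about (225,193) in top pixels and (251,212) in side pixels. The half mark (two lines) is at about (211,208). The four chunks lie within ±15 mm of the deck axis. Next I'll refine the numbers.

```bash
cat > m.py <<'E'
from h import *
t=np.load('pics/top0.npy'); s=np.load('pics/side0.npy')
q=lambda x,y:((x+.5)/4-.5+190,(y+.5)/4-.5+152)
g=cv2.GaussianBlur(cv2.cvtColor(t,cv2.COLOR_RGB2HSV)[...,1],(3,3),0).astype(float)
# far long edge & short edges: steepest saturation change, subpixel
def edge(line,axis):
    d=np.abs(np.gradient(line)); i=int(d.argmax()); i=min(max(i,1),len(d)-2)
    a,b,c=d[i-1:i+2]; return i+0.5*(a-c)/(a-2*b+c+1e-9)
def fit(pts,z):
    P=np.array([pix2w('top',u,v,z)[:2] for u,v in pts],np.float32); vx,vy,x,y=cv2.fitLine(P,cv2.DIST_HUBER,0,.01,.01).ravel()
    n=np.array([-vy,vx]); r=(P-[x,y])@n; return np.array([x,y]),np.array([vx,vy]),r.std()
far=fit([(u,155+edge(g[155:172,u],0)) for u in range(203,308,3)],110)
left=fit([(190+edge(g[v,190:205],0),v) for v in range(172,212,3)],100)
right=fit([(308+edge(g[v,308:325],0),v) for v in range(167,206,3)],100)
for n,l in zip(('far','left','right'),(far,left,right)): print(n,l[0],'ang',np.degrees(np.arctan2(l[1][1],l[1][0])),l[2])
for n,p,z in (('TL',(25,58),110),('TR',(493,28),110),('BR',(512,252),110),('BL',(38,280),110),('mouth',(140,164),100),('dot',(55,168),100),('line',(145,247),100),('half',(83,225),100),('notch-',(135,100),100),('c1',(281,139),107),('c2',(275,177),107),('c3',(370,128),107),('c4',(374,171),107)):
    print(n,pix2w('top',*q(*p),z).round(1))
# side view mouth
gs=cv2.cvtColor(s,cv2.COLOR_RGB2GRAY)
m=np.zeros_like(gs); w=gs[198:226,232:272]; th,b=cv2.threshold(w,0,255,cv2.THRESH_BINARY_INV|cv2.THRESH_OTSU); m[198:226,232:272]=b
cs,_=cv2.findContours(m,cv2.RETR_EXTERNAL,cv2.CHAIN_APPROX_NONE)
c=max([k for k in cs if cv2.pointPolygonTest(k,(251,212),False)>=0],key=cv2.contourArea); M=cv2.moments(c); u,v=M['m10']/M['m00'],M['m01']/M['m00']
print('side mouth',u,v,cv2.contourArea(c),cv2.boundingRect(c),pix2w('side',u,v,100).round(1))
for n,p in (('side scr top-left',(650,345)),('tr',(765,360)),('bl steel',(645,427)),('br',(757,440))):
    a=((p[0]-600)/5+290,(p[1]-300)/5+155); print(n,a,pix2w('side',*a,70 if 't' in n[9:12] and 'l' not in n[9:11] else 0).round(1),pix2w('side',*a,70).round(1))
# scraper top view corners
for p in ((135,78),(184,78),(190,282),(142,280)):
    print('scr top',pix2w('top',(p[0]+.5)/6-.5+355,(p[1]+.5)/6-.5+190,70).round(1))
for p in ((93,85),(100,280)): print('scr foot left',pix2w('top',(p[0]+.5)/6-.5+355,(p[1]+.5)/6-.5+190,0).round(1))
# lid in side
hs=cv2.cvtColor(s,cv2.COLOR_RGB2HSV); print('lid handle side, top ends', [pix2w('side',*p,62).round(1) for p in ((328/1.5,397/1.5),(362/1.5,396/1.5))])
E
python3 m.py
```

```text
far [632.4495     -0.6619051] ang -86.56557 0.12204367
left [553.2792  149.61987] ang 3.3754375 0.1162583
right [ 575.30316 -151.94054] ang 3.4844518 0.10184388
TL [618.6 150.7 110. ]
TR [ 636.9 -146.2  110. ]
BR [ 495.2 -156.1  110. ]
BL [478.2 140.9 110. ]
mouth [551.7  78.3 100. ]
dot [549.3 132.5 100. ]
line [498.9  74.8 100. ]
half [512.9 114.3 100. ]
notch- [592.7  81.7 100. ]
c1 [566.9 -11.6 107. ]
c2 [542.8  -7.8 107. ]
c3 [573.7 -68.  107. ]
c4 [546.4 -70.3 107. ]
side mouth 250.31508165225742 211.5907780979827 173.5 (238, 206, 26, 12) [551.6  85.1 100. ]
side scr top-left (300.0, 164.0) [ 521.2 -312.4   70. ] [ 521.2 -312.4   70. ]
tr (323.0, 167.0) [ 464.8 -447.9    0. ] [ 435.4 -321.7   70. ]
bl steel (299.0, 180.4) [ 521.4 -310.8    0. ] [ 487.4 -195.8   70. ]
br (321.4, 183.0) [ 437.  -323.8    0. ] [ 409.8 -207.7   70. ]
scr top [ 526.7 -317.8   70. ]
scr top [ 526.7 -339.1   70. ]
scr top [ 438.5 -339.1   70. ]
scr top [ 439.3 -318.4   70. ]
scr foot left [ 526.5 -319.7    0. ]
scr foot left [ 436.1 -320.7    0. ]
lid handle side, top ends [array([553.5, 297.7,  62. ]), array([498.1, 272.6,  62. ])]
```

```bash
cat > d.py <<'E'
# usage: d.py x y z yaw_deg(of tool x axis in world) -> delta row in tool axes
import sys; from h import *
from scipy.spatial.transform import Rotation as R
x,y,z,yaw=map(float,sys.argv[1:5]); s=manip.state(); Q=s['orientation']
T=R.from_euler('z',yaw,degrees=True).as_matrix()@np.diag([1,-1,-1.])
d=Q.T@(np.array([x,y,z])-s['ee_pos'])/1000; r=R.from_matrix(Q.T@T).as_rotvec(degrees=True)
print('delta',d.round(4),r.round(2),'at',s['ee_pos'].round(1),'F',s['force'].round(1),'w',round(s['width'],1),'t',s['time'],'q',s['joint_pos'].round(2))
E
python3 d.py 483 -329.5 180 0; python3 d.py 483 -329.5 31 0
```

```text
delta [ 0.3922 -0.1908  0.0507] [-1.000e-01  1.000e-02  1.357e+01] at [ 146.6 -607.1  230.4] F [-0.1 -0.  -0.3] w 85.5 t 0.1 q [ 1.27  0.38  0.02  1.37 -0.01  1.39 -0.05]
delta [ 0.3922 -0.1905  0.1997] [-1.000e-01  1.000e-02  1.357e+01] at [ 146.6 -607.1  230.4] F [-0.1 -0.  -0.3] w 85.5 t 0.1 q [ 1.27  0.38  0.02  1.37 -0.01  1.39 -0.05]
```

Emit:
apply_moves:
  deltas:
    - [[0.05,-0.024,0.0,0,0,3],[0.1,-0.048,0.01,0,0,6],[0.15,-0.072,0.02,0,0,9],[0.19,-0.092,0.025,0,0,12],[0.235,-0.115,0.03,0,0,13.5],[0.28,-0.137,0.035,0,0,13.5],[0.325,-0.158,0.04,0,0,13.5],[0.36,-0.175,0.045,0,0,13.5]]
  claw: 1
  newtons: 40

```text
time: 0.9
ee_pos: [454.1, -353.5, 186.4]
orientation: [[1.0, 0.001, -0.0], [0.001, -1.0, 0.0], [-0.0, -0.0, -1.0]]
force: [0.4, -0.4, -1.2]
width: 85.5
```

```bash
python3 d.py 483 -329.5 150 0
```

```text
delta [ 0.0289 -0.024   0.0364] [-0.    0.01  0.06] at [ 454.1 -353.5  186.4] F [ 0.4 -0.4 -1.2] w 85.5 t 0.9 q [ 0.74  0.31 -0.17  1.57  0.05  1.26 -1.01]
```

Emit:
apply_moves:
  deltas:
    - [[0.029,-0.024,0.036,0,0,0],[0.029,-0.024,0.036,0,0,0],[0.029,-0.024,0.036,0,0,0],[0.029,-0.024,0.036,0,0,0]]

```text
time: 1.3
ee_pos: [481.2, -332.4, 151.0]
orientation: [[1.0, -0.001, -0.0], [-0.001, -1.0, -0.001], [-0.0, 0.001, -1.0]]
force: [0.2, 0.4, 0.5]
width: 85.2
```

```bash
python3 - <<'E'
from h import *
print(manip.state()['ee_pos'])
a=shot('top','a1',(340,170,430,260),4)
b=shot('side','b1',(280,110,370,200),4)
A=cv2.imread('pics/a1.png');B=cv2.imread('pics/b1.png');cv2.imwrite('pics/ab1.png',np.hstack([A,B]))
E
python3 d.py 483 -329.5 31 0
```

```text
[ 481.16640111 -332.38884691  151.02657509]
delta [ 0.0017 -0.0036  0.1207] [ 0.08 -0.05 -0.1 ] at [ 481.2 -333.   151.7] F [-0.4 -0.5  0.2] w 85.3 t 1.4 q [ 0.69  0.35 -0.18  1.59  0.07  1.2  -1.07]
```

View pics/ab1.png

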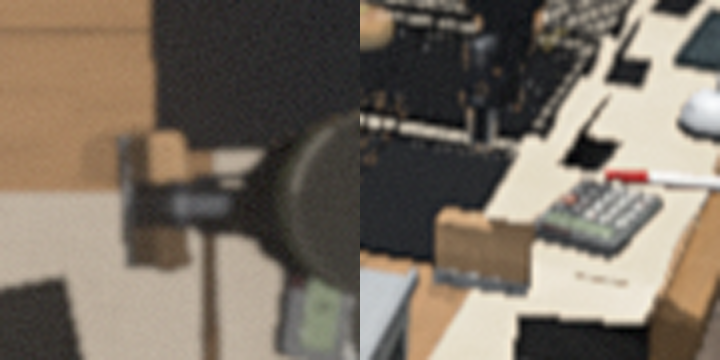

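The gripper stands over the wooden scraper in both views (finger at crop (190,203), scraper at (155,195)).

Emit:
apply_moves:
  deltas:
    - [[0.001,-0.003,0.03,0,0,0],[0.0015,-0.0035,0.06,0,0,0],[0.0015,-0.0035,0.085,0,0,0],[0.0015,-0.0035,0.105,0,0,0],[0.0015,-0.0035,0.12,0,0,0],[0.0015,-0.0035,0.12,0,0,0]]

```text
time: 2.0
ee_pos: [481.9, -327.8, 29.2]
orientation: [[1.0, -0.0, -0.002], [-0.0, -1.0, 0.001], [-0.002, -0.001, -1.0]]
force: [-0.0, 0.2, -0.1]
width: 85.4
```

```bash
python3 d.py 483 -329.5 31 0
```

```text
delta [ 0.0011  0.0017 -0.0018] [-0.08  0.14 -0.02] at [ 481.9 -327.8   29.2] F [-0.   0.2 -0.1] w 85.4 t 2.0 q [ 0.68  0.48 -0.17  1.71  0.1   0.96 -1.1 ]
```

Emit:
apply_moves:
  deltas:
    - [[0.001,0.001,-0.001,0,0,0],[0.001,0.001,-0.001,0,0,0],[0.001,0.001,-0.001,0,0,0],[0.001,0.001,-0.001,0,0,0],[0.001,0.001,-0.001,0,0,0],[0.001,0.001,-0.001,0,0,0],[0.001,0.001,-0.001,0,0,0],[0.001,0.001,-0.001,0,0,0]]
  claw: -1
  newtons: 50

```text
time: 2.8
ee_pos: [485.0, -328.2, 32.4]
orientation: [[1.0, 0.002, 0.001], [0.002, -1.0, -0.0], [0.001, 0.0, -1.0]]
force: [-1.2, 2.4, 6.1]
width: 23.5
```

```bash
python3 d.py 483 -329.5 31 0;python3 d.py 483 -329.5 31 0
```

```text
delta [-0.002   0.0013  0.0014] [ 0.01 -0.04  0.12] at [ 485.  -328.2   32.4] F [-1.2  2.4  6.1] w 23.5 t 2.8 q [ 0.68  0.48 -0.18  1.71  0.1   0.96 -1.1 ]
delta [-0.002   0.0013  0.0014] [ 0.01 -0.04  0.12] at [ 485.  -328.2   32.4] F [-1.2  2.4  6.1] w 23.5 t 2.8 q [ 0.68  0.48 -0.18  1.71  0.1   0.96 -1.1 ]
```

Emit:
apply_moves:
  deltas:
    - [[0,0,-0.03,0,0,0],[0,0,-0.07,0,0,0],[0,0,-0.11,0,0,0],[0,0,-0.145,0,0,0],[0.02,-0.04,-0.15,0,0,0],[0.04,-0.085,-0.15,0,0,0],[0.06,-0.13,-0.15,0,0,-1.5],[0.075,-0.17,-0.15,0,0,-3.4]]

```text
time: 3.6
ee_pos: [560.0, -155.8, 181.7]
orientation: [[0.998, 0.062, 0.0], [0.062, -0.998, 0.0], [0.0, -0.0, -1.0]]
force: [1.5, -0.2, -2.0]
width: 23.3
```

```bash
python3 d.py 563.7 -113 170 3.43
```

```text
delta [ 0.0064 -0.0424  0.0117] [-0.03 -0.02  0.15] at [ 560.  -155.8  181.7] F [ 1.5 -0.2 -2. ] w 23.3 t 3.6 q [ 0.44  0.33 -0.29  1.56  0.1   1.26 -1.37]
```

Emit:
apply_moves:
  deltas:
    - [[0.004,-0.025,0.006,0,0,0],[0.006,-0.0425,0.012,0,0,0],[0.006,-0.0425,0.024,0,0,0],[0.006,-0.0425,0.036,0,0,0],[0.006,-0.0425,0.036,0,0,0]]

```text
time: 4.1
ee_pos: [560.9, -117.4, 143.1]
orientation: [[0.998, 0.058, -0.004], [0.058, -0.998, -0.0], [-0.004, -0.0, -1.0]]
force: [-0.8, 0.1, -2.3]
width: 23.7
```

```bash
cat > avg.py <<'E'
from h import *
P=[];Y=[];F=[]
for i in range(6):
    manip.read_camera('top'); s=manip.state(); P.append(s['ee_pos']);Y.append(np.degrees(np.arctan2(s['orientation'][1,0],s['orientation'][0,0])));F.append(s['force'])
P=np.array(P);print('mean',P.mean(0).round(2),'sd',P.std(0).round(2),'yaw',np.mean(Y).round(2),'F',np.mean(F,0).round(1),'w',s['width'],'t',s['time'])
E
python3 avg.py
python3 - <<'E'
from h import *
shot('top','a2',(190,140,330,240),4)
shot('side','b2',(205,140,315,250),4)
A=cv2.resize(cv2.imread('pics/a2.png'),(480,343));B=cv2.resize(cv2.imread('pics/b2.png'),(320,320));o=np.zeros((343,800,3),np.uint8);o[:,:480]=A;o[:320,480:]=B;cv2.imwrite('pics/ab2.png',o)
E
python3 d.py 563.7 -113 133 3.43
```

```text
mean [ 562.48 -116.89  145.62] sd [0.51 0.41 0.73] yaw 3.36 F [-0.1  0.2 -1.4] w 23.865803015750522 t 4.4
delta [ 0.0009 -0.0029  0.0132] [ 0.01 -0.05  0.02] at [ 562.9 -115.9  146.2] F [ 0.7  0.5 -2.2] w 23.5 t 4.5 q [ 0.39  0.35 -0.31  1.62  0.11  1.19 -1.45]
```

View pics/ab2.png

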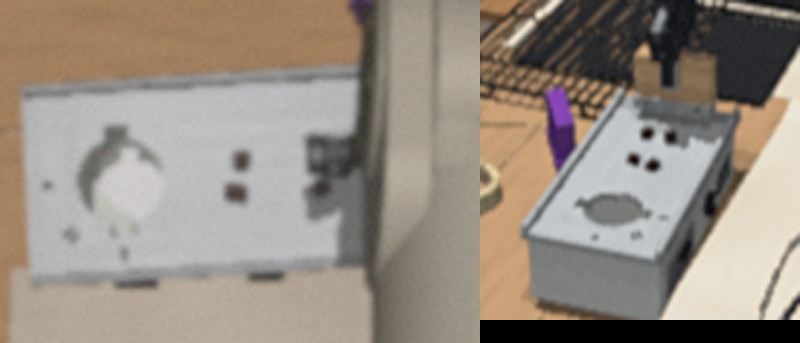

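Pictures: the scraper hangs upright behind the chunks, between the rims and square to the deck. Lowering it.

Emit:
apply_moves:
  deltas:
    - [[0.001,0,0.005,0,0,0],[0.001,0,0.009,0,0,0],[0.001,0,0.012,0,0,0],[0.001,0,0.0125,0,0,0],[0.001,0,0.0125,0,0,0]]

```text
time: 5.0
ee_pos: [563.6, -115.5, 133.0]
orientation: [[0.998, 0.061, -0.0], [0.061, -0.998, 0.0], [-0.0, -0.0, -1.0]]
force: [-0.3, 1.1, -0.7]
width: 23.8
```

```bash
python3 avg.py
```

```text
mean [ 563.73 -115.56  133.31] sd [0.04 0.02 0.07] yaw 3.47 F [ 0.   0.  -1.1] w 23.692032984269762 t 5.3
```

Emit:
apply_moves:
  deltas:
    - [[0,-0.01,0,0,0,0],[0,-0.023,0,0,0,0],[0,-0.036,0,0,0,0],[0,-0.049,0,0,0,0],[0,-0.062,0,0,0,0],[0,-0.075,0,0,0,0],[0,-0.088,0,0,0,0],[0,-0.1,0,0,0,0]]

```text
time: 6.1
ee_pos: [557.5, -14.5, 133.3]
orientation: [[0.998, 0.061, 0.0], [0.061, -0.998, 0.0], [0.0, -0.0, -1.0]]
force: [0.4, -0.4, -0.7]
width: 23.5
```

Emit:
apply_moves:
  deltas:
    - [[0,-0.012,0,0,0,0],[0,-0.024,0,0,0,0],[0,-0.036,0,0,0,0],[0,-0.048,0,0,0,0],[0,-0.06,0,0,0,0],[0,-0.072,0,0,0,0],[0,-0.082,0,0,0,0],[0,-0.092,0,0,0,0]]

```text
time: 6.9
ee_pos: [552.0, 77.0, 133.2]
orientation: [[0.998, 0.061, 0.0], [0.061, -0.998, 0.0], [0.0, -0.0, -1.0]]
force: [0.5, -1.0, -1.8]
width: 23.8
```

```bash
python3 avg.py;python3 - <<'E'
from h import *
shot('side','b3',(205,140,315,250),5)
E
```

```text
mean [551.99  76.84 133.24] sd [0.18 1.44 0.05] yaw 3.52 F [-0.1  0.3 -1.2] w 23.946234677616285 t 7.2
```

View pics/b3.png

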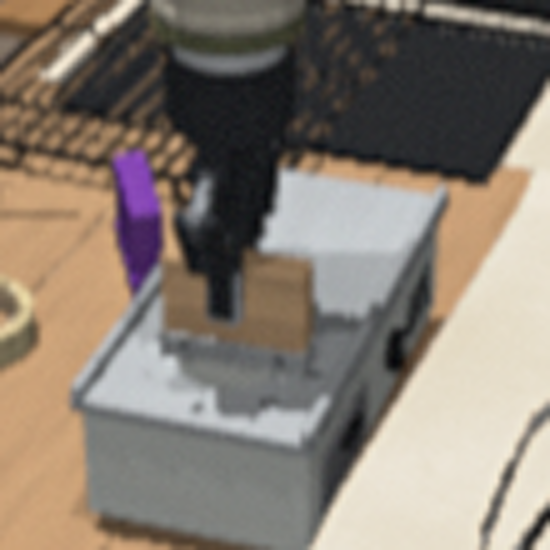

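No chunks are left on the deck in the side view; the scraper stands over the mouth. Lifting it and carrying it back.

Emit:
apply_moves:
  deltas:
    - [[0,0,-0.025,0,0,0],[0,0,-0.05,0,0,0],[0,0.03,-0.05,0,0,0],[0,0.08,-0.05,0,0,0],[0,0.13,-0.05,0,0,0],[0,0.18,-0.05,0,0,0],[0,0.23,-0.05,0,0,0],[-0.02,0.275,-0.05,0,0,0]]

```text
time: 8.05
ee_pos: [549.3, -202.5, 183.0]
orientation: [[0.998, 0.06, 0.001], [0.06, -0.998, -0.0], [0.001, 0.0, -1.0]]
force: [1.4, -0.6, -1.3]
width: 23.7
```

```bash
python3 - <<'E'
from h import *
im=shot('top','a4')
g=cv2.cvtColor(im,cv2.COLOR_RGB2HSV)[...,2]
sub=g[162:218,200:300]; print('dark px', np.argwhere(sub<75)[:30].tolist())
shot('side','b4',(215,165,305,255),5)
E
python3 d.py 483.5 -328.5 180 0
```

```text
dark px []
delta [-0.067   0.1151  0.0034] [0.26 0.15 2.67] at [ 545.  -210.4  182.7] F [-0.  -0.8 -1.6] w 23.6 t 8.15 q [ 0.5   0.34 -0.25  1.55  0.09  1.27 -1.28]
```

View pics/b4.png

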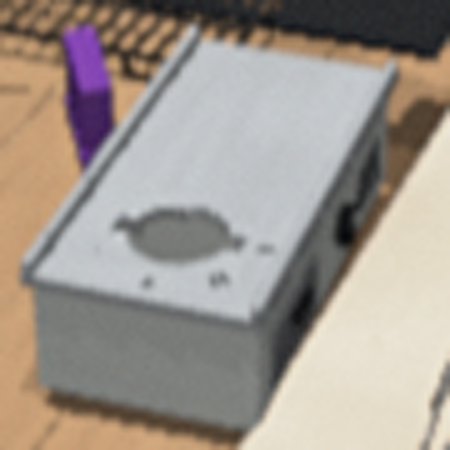

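The deck is empty; only the mouth, its notches and the marks are visible. Putting the scraper back.

Emit:
apply_moves:
  deltas:
    - [[-0.025,0.04,0,0,0,1.5],[-0.05,0.085,0,0,0,3],[-0.067,0.115,0,0,0,3.4],[-0.067,0.115,0.03,0,0,3.4],[-0.067,0.115,0.065,0,0,3.4],[-0.067,0.115,0.1,0,0,3.4],[-0.067,0.115,0.125,0,0,3.4],[-0.067,0.115,0.14,0,0,3.4]]

```text
time: 8.95
ee_pos: [487.3, -318.1, 40.8]
orientation: [[1.0, 0.0, -0.003], [0.0, -1.0, 0.002], [-0.003, -0.002, -1.0]]
force: [0.1, -0.4, -2.2]
width: 23.3
```

```bash
python3 avg.py
```

```text
mean [ 488.62 -318.51   42.9 ] sd [1.22 0.59 2.09] yaw 0.05 F [-0.3 -0.1 -1.5] w 23.7915654166182 t 9.25
```

Emit:
apply_moves:
  deltas:
    - [[0,0,0.004,0,0,0],[0,0,0.007,0,0,0],[0,0,0.009,0,0,0],[0,0,0.01,0,0,0],[0,0,0.01,0,0,0]]

```text
time: 9.75
ee_pos: [488.7, -318.4, 33.0]
orientation: [[1.0, 0.001, -0.0], [0.001, -1.0, 0.0], [-0.0, -0.0, -1.0]]
force: [-0.6, -0.7, -2.0]
width: 23.7
```

```bash
python3 avg.py
```

```text
mean [ 488.87 -318.46   33.26] sd [0.04 0.03 0.06] yaw 0.07 F [-0.2 -0.1 -1.4] w 23.57301081554453 t 10.05
```

Emit:
apply_moves:
  deltas:
    - [[0,0,0.0005,0,0,0],[0,0,0.001,0,0,0],[0,0,0.0015,0,0,0],[0,0,0.002,0,0,0],[0,0,0.002,0,0,0]]

```text
time: 10.55
ee_pos: [489.0, -318.5, 32.4]
orientation: [[1.0, 0.001, 0.0], [0.001, -1.0, -0.0], [0.0, 0.0, -1.0]]
force: [-4.2, 2.8, 10.5]
width: 23.2
```

```bash
python3 avg.py
```

```text
mean [ 488.97 -318.48   32.35] sd [0.01 0.02 0.01] yaw 0.07 F [-4.5  2.6  9.9] w 23.491144123747326 t 10.85
```

Emit:
apply_moves:
  deltas:
    - [[0,0,-0.001,0,0,0],[0,0,-0.001,0,0,0],[0,0,-0.001,0,0,0],[0,0,-0.001,0,0,0],[0,0,-0.001,0,0,0],[0,0,-0.001,0,0,0],[0,0,-0.001,0,0,0]]
  claw: 1

```text
time: 11.55
ee_pos: [488.8, -318.4, 32.2]
orientation: [[1.0, 0.001, -0.0], [0.001, -1.0, 0.0], [-0.0, -0.0, -1.0]]
force: [-1.0, -0.0, -1.2]
width: 85.2
```

Emit:
apply_moves:
  deltas:
    - [[0,0,-0.02,0,0,0],[0,0,-0.05,0,0,0],[0,0,-0.09,0,0,0],[0,0,-0.135,0,0,0],[0,0,-0.175,0,0,0],[0.01,-0.05,-0.18,0,0,0],[0.02,-0.1,-0.18,0,0,0],[0.03,-0.15,-0.18,0,0,0]]

```text
time: 12.35
ee_pos: [518.3, -170.2, 212.9]
orientation: [[1.0, 0.0, 0.001], [0.0, -1.0, -0.0], [0.001, 0.0, -1.0]]
force: [-0.2, 0.1, 0.5]
width: 85.2
```

```bash
python3 - <<'E'
from h import *
im=shot('side','b5',(280,140,350,210),5); top=shot('top','a5')
# lid & mouth in side view; lid in top view
np.save('pics/s5.npy',im)
def q(n,u,v,z): return pix2w(n,u,v,z).round(1)
hsv=cv2.cvtColor(im,cv2.COLOR_RGB2HSV)
m=np.zeros(im.shape[:2],np.uint8); w=hsv[250:295,205:255]; m[250:295,205:255]=((w[...,1]<60)&(w[...,2]>120))*255
cs,_=cv2.findContours(m,cv2.RETR_EXTERNAL,cv2.CHAIN_APPROX_NONE); c=max(cs,key=cv2.contourArea);print('side flange bbox',cv2.boundingRect(c))
m[:]=0; m[250:295,205:255]=(w[...,2]<60)*255
cs,_=cv2.findContours(m,cv2.RETR_EXTERNAL,cv2.CHAIN_APPROX_NONE); c=max(cs,key=cv2.contourArea);x,y,W,H=cv2.boundingRect(c);print('handle bbox',x,y,W,H, q('side',x+W/2-.5,y+H/2-.5,42))
E
python3 d.py 527.5 277.5 180 24
```

```text
side flange bbox (215, 268, 32, 20)
handle bbox 219 264 23 12 [527.3 283.8  42. ]
delta [ 0.0133 -0.4396  0.0344] [ -0.17  -0.15 -23.23] at [ 520.1 -162.3  212.9] F [ 0.5 -0.4  0.3] w 85.3 t 12.45 q [ 0.48  0.23 -0.28  1.61  0.06  1.3  -1.36]
```

View pics/b5.png

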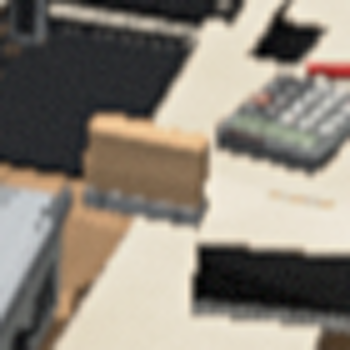

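The scraper stands upright on the counter, released. Now over to the lid.

Emit:
apply_moves:
  deltas:
    - [[0.002,-0.045,0,0,0,-3],[0.004,-0.09,0,0,0,-6],[0.005,-0.135,0,0,0,-9],[0.006,-0.18,0,0,0,-12],[0.008,-0.225,0,0,0,-15],[0.009,-0.27,0,0,0,-18],[0.01,-0.315,0,0,0,-21],[0.012,-0.36,0,0,0,-23.2]]

```text
time: 13.25
ee_pos: [529.5, 189.9, 212.4]
orientation: [[0.918, 0.397, 0.0], [0.397, -0.918, -0.0], [0.0, 0.0, -1.0]]
force: [1.7, 0.5, 0.5]
width: 85.2
```

```bash
python3 d.py 527.5 277.8 120 24
```

```text
delta [ 0.033  -0.0815  0.0924] [ 0.01 -0.02 -0.63] at [529.5 189.9 212.4] F [1.7 0.5 0.5] w 85.2 t 13.25 q [ 0.04  0.31 -0.54  1.56  0.16  1.32 -1.69]
```

Emit:
apply_moves:
  deltas:
    - [[0.015,-0.04,0.02,0,0,-0.6],[0.031,-0.075,0.045,0,0,-0.6],[0.031,-0.075,0.075,0,0,-0.6],[0.031,-0.075,0.092,0,0,-0.6],[0.031,-0.075,0.092,0,0,-0.6],[0.031,-0.075,0.092,0,0,-0.6]]

```text
time: 13.85
ee_pos: [528.7, 269.4, 120.7]
orientation: [[0.915, 0.404, -0.0], [0.404, -0.915, 0.0], [-0.0, -0.0, -1.0]]
force: [0.6, -0.0, 0.3]
width: 85.5
```

```bash
python3 avg.py; python3 d.py 527.5 277.8 28 24
```

```text
mean [529.23 269.68 121.66] sd [0.14 0.06 0.21] yaw 23.84 F [0.5 0.1 0.3] w 85.41201349465841 t 14.15
delta [ 0.0018 -0.0081  0.0933] [ 0.   -0.1  -0.16] at [529.  269.6 121.3] F [ 0.7 -0.6  0. ] w 85.4 t 14.15 q [-0.11  0.45 -0.55  1.59  0.25  1.17 -1.87]
```

Descend onto the handle.

Emit:
apply_moves:
  deltas:
    - [[0.0015,-0.008,0.01,0,0,0],[0.0015,-0.008,0.04,0,0,0],[0.0015,-0.008,0.065,0,0,0],[0.0015,-0.008,0.083,0,0,0],[0.0015,-0.008,0.093,0,0,0],[0.0015,-0.008,0.093,0,0,0]]

```text
time: 14.75
ee_pos: [525.4, 277.4, 25.5]
orientation: [[0.914, 0.405, -0.003], [0.405, -0.914, -0.001], [-0.003, -0.0, -1.0]]
force: [0.5, -0.2, 1.0]
width: 85.8
```

Emit:
apply_moves:
  deltas:
    - [[0,0,0,0,0,0],[0,0,0,0,0,0],[0,0,0,0,0,0],[0,0,0,0,0,0],[0,0,0,0,0,0],[0,0,0,0,0,0],[0,0,0,0,0,0],[0,0,0,0,0,0]]
  claw: -1
  newtons: 60

```text
time: 15.55
ee_pos: [526.9, 277.9, 27.9]
orientation: [[0.914, 0.405, 0.001], [0.405, -0.914, 0.001], [0.001, -0.0, -1.0]]
force: [-0.9, 0.2, 5.8]
width: 13.1
```

```bash
python3 avg.py
```

```text
mean [526.95 277.9   27.89] sd [0.02 0.02 0.02] yaw 23.87 F [-1.   0.4  5.9] w 13.48070131503191 t 15.85
```

Lid gripped (13.5 mm). Lift and carry to above the mouth.

Emit:
apply_moves:
  deltas:
    - [[0,0,-0.03,0,0,0],[0,0,-0.07,0,0,0],[0,0,-0.11,0,0,0],[0,0,-0.15,0,0,0],[-0.012,0.04,-0.15,0,0,5],[-0.025,0.08,-0.15,0,0,10],[-0.038,0.125,-0.15,0,0,15],[-0.05,0.165,-0.15,0,0,20.4]]

```text
time: 16.65
ee_pos: [547.1, 103.6, 176.5]
orientation: [[0.998, 0.056, -0.001], [0.056, -0.998, -0.001], [-0.001, 0.001, -1.0]]
force: [0.7, 0.0, -1.6]
width: 13.3
```

```bash
python3 avg.py; python3 d.py 552 78.3 150 3.43
```

```text
mean [547.73 101.99 176.45] sd [0.67 4.88 0.25] yaw 3.06 F [ 0.  -1.1 -2.4] w 12.978730166294794 t 16.95
delta [0.0032 0.0296 0.0268] [-0.04  0.05  0.17] at [547.  107.7 176.8] F [-0.6  0.4 -2.6] w 13.0 t 16.95 q [ 0.12  0.31 -0.45  1.62  0.14  1.24 -1.87]
```

Emit:
apply_moves:
  deltas:
    - [[0.002,0.015,0.008,0,0,0],[0.003,0.027,0.018,0,0,0.2],[0.003,0.0295,0.027,0,0,0.2],[0.003,0.0295,0.035,0,0,0.2],[0.003,0.0295,0.037,0,0,0.2],[0.003,0.0295,0.037,0,0,0.2]]

```text
time: 17.55
ee_pos: [552.0, 77.8, 139.7]
orientation: [[0.998, 0.058, -0.001], [0.058, -0.998, 0.0], [-0.001, -0.0, -1.0]]
force: [1.4, 0.0, -1.6]
width: 13.6
```

```bash
python3 avg.py; python3 d.py 552 78.3 128 3.43
python3 - <<'E'
from h import *
im=shot('side','b6',(215,165,285,235),5); t=shot('top','a6',(180,150,280,250),5)
A=cv2.imread('pics/b6.png');B=cv2.imread('pics/a6.png')
cv2.imwrite('pics/ab6.png',np.hstack([cv2.resize(A,(400,400)),cv2.resize(B,(400,400))]))
E
```

```text
mean [552.56  77.63 140.61] sd [0.13 0.17 0.19] yaw 3.31 F [ 0.   0.2 -2.2] w 13.61116161553505 t 17.85
delta [-0.0006 -0.0009  0.0127] [-0.01 -0.05 -0.15] at [552.6  77.4 140.7] F [-0.7  0.  -1.6] w 13.6 t 17.85 q [ 0.16  0.33 -0.43  1.67  0.15  1.17 -1.83]
```

View pics/ab6.png

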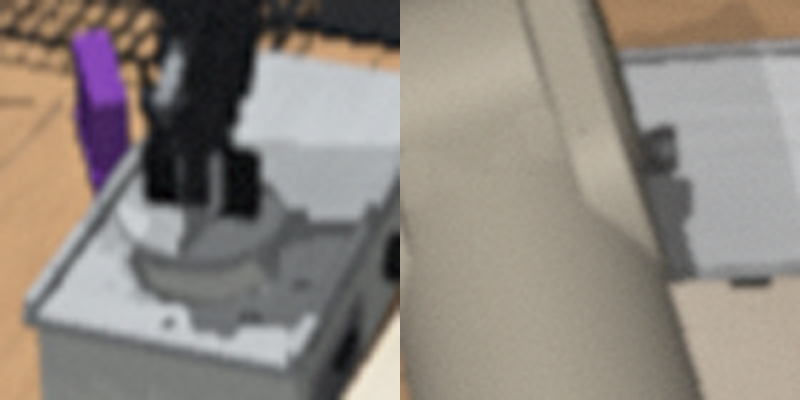

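The lid hangs level over the mouth with its lug toward the notch. Lowering and feeling for contact.

Emit:
apply_moves:
  deltas:
    - [[-0.0005,-0.0007,0.004,0,0,0],[-0.0005,-0.0007,0.008,0,0,0],[-0.0005,-0.0007,0.01,0,0,0],[-0.0005,-0.0007,0.012,0,0,0],[-0.0005,-0.0007,0.0135,0,0,0],[-0.0005,-0.0007,0.015,0,0,0],[-0.0005,-0.0007,0.0155,0,0,0]]

```text
time: 18.65
ee_pos: [552.0, 78.1, 127.2]
orientation: [[0.998, 0.057, 0.001], [0.057, -0.998, -0.0], [0.001, 0.0, -1.0]]
force: [-11.9, -0.5, 22.4]
width: 13.2
```

```bash
python3 avg.py
```

```text
mean [551.95  78.27 127.09] sd [0.02 0.1  0.19] yaw 3.28 F [-8.7  0.5 14.9] w 13.218325045550028 t 18.95
```

Emit:
apply_moves:
  deltas:
    - [[-0.0005,0,0,0,0,0],[-0.001,0,0,0,0,0],[-0.0015,0,0,0,0,0],[-0.0015,0,0,0,0,0]]

```text
time: 19.35
ee_pos: [550.5, 78.0, 124.6]
orientation: [[0.998, 0.057, 0.0], [0.057, -0.998, 0.001], [0.0, -0.001, -1.0]]
force: [1.3, 1.9, -2.7]
width: 12.6
```

```bash
python3 avg.py; python3 -c "
from h import *
s=manip.state();print(s['moment'])"
```

```text
mean [550.45  78.03 124.59] sd [0.03 0.02 0.03] yaw 3.28 F [ 1.5  3.1 -3.2] w 13.434585905706676 t 19.65
[ 0.93885604 -0.46205827  0.01577187]
```

The plug dropped in; continue down.

Emit:
apply_moves:
  deltas:
    - [[0,-0.0004,0.003,0,0,0],[0,-0.0004,0.006,0,0,0],[0,-0.0004,0.008,0,0,0],[0,-0.0004,0.01,0,0,0],[0,-0.0004,0.0115,0,0,0],[0,-0.0004,0.012,0,0,0]]

```text
time: 20.25
ee_pos: [550.2, 78.1, 112.6]
orientation: [[0.998, 0.057, -0.0], [0.057, -0.998, -0.0], [-0.0, 0.0, -1.0]]
force: [0.4, 1.4, -0.5]
width: 13.4
```

```bash
python3 avg.py
```

```text
mean [550.22  78.04 112.58] sd [0.01 0.02 0.02] yaw 3.27 F [ 0.   2.3 -2.9] w 13.194248414691936 t 20.55
```

Emit:
apply_moves:
  deltas:
    - [[0,-0.0003,0.0005,0,0,0],[0,-0.0003,0.001,0,0,0],[0,-0.0003,0.0012,0,0,0],[0,-0.0003,0.0012,0,0,0]]

```text
time: 20.95
ee_pos: [550.3, 78.1, 111.9]
orientation: [[0.998, 0.057, 0.0], [0.057, -0.998, -0.0], [0.0, 0.0, -1.0]]
force: [-1.9, -0.5, 3.6]
width: 13.1
```

```bash
python3 avg.py
```

```text
mean [550.34  78.1  111.86] sd [0.01 0.01 0.01] yaw 3.25 F [-3.8 -0.5  4.8] w 13.381193893660416 t 21.25
```

Seated (TCP z 111.9 as expected). Turn clockwise in two stages, watching forces.

Emit:
apply_moves:
  deltas:
    - [[0,0,0,0,0,2.5],[0,0,0,0,0,5],[0,0,0,0,0,8],[0,0,0,0,0,11],[0,0,0,0,0,14],[0,0,0,0,0,17],[0,0,0,0,0,20],[0,0,0,0,0,22]]

```text
time: 22.05
ee_pos: [551.3, 79.6, 112.0]
orientation: [[0.947, -0.322, 0.002], [-0.322, -0.947, 0.001], [0.002, -0.002, -1.0]]
force: [2.3, 3.4, 0.6]
width: 13.2
```

```bash
python3 avg.py; python3 -c "
from h import *
s=manip.state();print(s['moment'])"
```

```text
mean [551.08  79.51 111.95] sd [0.09 0.06 0.01] yaw -18.68 F [1.9 4.6 1.8] w 13.277443141801145 t 22.35
[ 1.0590808  -0.51637774  0.06980509]
```

Emit:
apply_moves:
  deltas:
    - [[0,-0.0005,0.0002,0,0,3],[0,-0.0005,0.0002,0,0,6],[0,-0.0005,0.0002,0,0,9],[0,-0.0005,0.0002,0,0,12],[0,-0.0005,0.0002,0,0,15],[0,-0.0005,0.0002,0,0,18],[0,-0.0005,0.0002,0,0,21],[0,-0.0005,0.0002,0,0,22.5]]

```text
time: 23.15
ee_pos: [551.6, 80.4, 112.0]
orientation: [[0.752, -0.659, 0.003], [-0.659, -0.752, 0.002], [0.001, -0.003, -1.0]]
force: [4.6, 4.9, 1.3]
width: 13.3
```

```bash
python3 avg.py
python3 - <<'E'
from h import *
print(manip.state()['moment'],manip.state()['joint_pos'].round(2))
im=shot('side','b7',(205,155,285,235),5); t=shot('top','a7')
E
```

```text
mean [551.48  80.46 112.03] sd [0.04 0.02 0.01] yaw -41.14 F [2.9 6.3 1.7] w 13.137091352912233 t 23.45
[ 1.35760269 -0.6696141   0.1634404 ] [ 0.05  0.34 -0.3   1.71  0.11  1.1  -2.58]
```

View pics/b7.png

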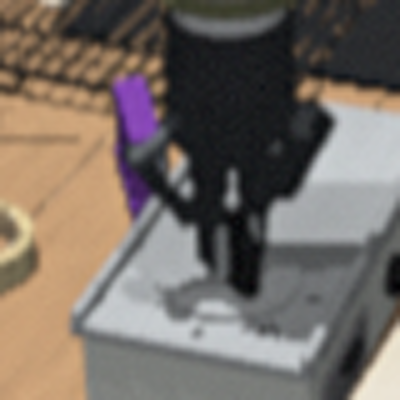

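Run:
```python
from h import *
a=np.load('pics/top0.npy').astype(int); b=np.load('pics/a7.npy').astype(int); d=np.abs(a-b).max(2)
for n,(x,y,w,h) in dict(jam=(213,88,28,32),tape=(242,92,38,36),tongs=(205,245,90,30),stand=(165,255,45,28),purple=(290,115,40,35)).items(): print(n,'changed px frac',(d[y:y+h,x:x+w]>50).mean().round(3))
print('scraper yellow top now, centroid:')
hsv=cv2.cvtColor(b.astype(np.uint8),cv2.COLOR_RGB2HSV)[195:245,372:392]; 
v,u=np.nonzero((hsv[...,1]>95)&(hsv[...,2]>190)); print(len(u), pix2w('top',u.mean()+372,v.mean()+195,70) if len(u) else None)
s=manip.state(); print(s['time'],s['ee_pos'],s['width'],s['force'])
```

```text
jam changed px frac 0.0
tape changed px frac 0.0
tongs changed px frac 0.122
stand changed px frac 0.259
purple changed px frac 0.0
scraper yellow top now, centroid:
157 [ 485.80968983 -322.09187295   70.        ]
23.55 [551.46136969  80.46276459 112.02716101] 13.124278394339935 [2.46086846 6.5559385  1.32671246]
```

Run:
```python
import cv2,numpy as np
f=lambda p:cv2.resize(np.load(p)[215:300,150:310],(640,290),interpolation=cv2.INTER_CUBIC)
s=lambda p:np.load(p)[240:300,270:340]
cv2.imwrite('pics/cmp.png',np.vstack([f('pics/top0.npy'),f('pics/a7.npy')])[:,:,::-1])
d=np.abs(np.load('pics/side0.npy').astype(int)-np.load('pics/b7.npy')).max(2)
print('side stand',(d[250:292,285:325]>50).mean(),'side tongs',(d[215:262,295:330]>50).mean())
```

```text
side stand 0.0 side tongs 0.00911854103343465
```

View pics/cmp.png

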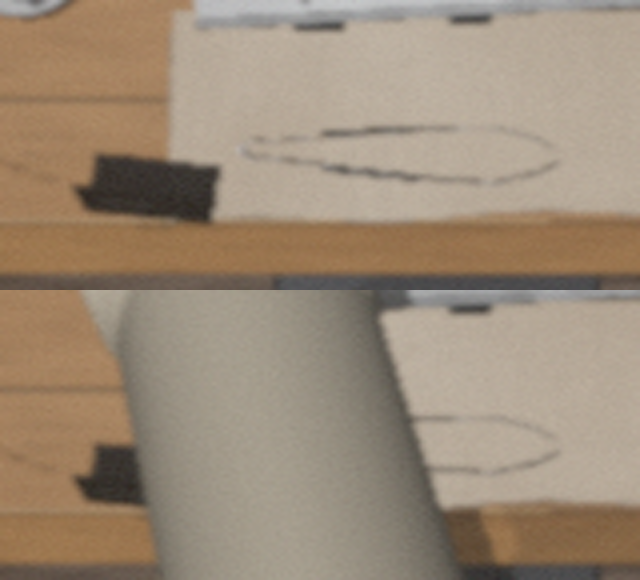

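The arm only hides part of the stand and tongs; both are where they were, and the side view is unchanged. Handing in.

```bash
python3 -c "
from rig import manip
manip.finish_job(); print('done')"
```

```text
the job is handed in; nothing more can be done
done
```

I pushed the four chunks into the mouth with the scraper and stood the scraper back on the counter. I then seated the lid, turned it about 44.6° clockwise, and handed in still gripping it. The clock stood at about 23.6 s, and no verdict is reported.

**Last checks:**
- **Chunks:** the deck was empty in both views after the push. I did not see the chunks themselves inside the hopper.
- **Lid:** the tool sat at z = 112.0 mm, which matches the flange lying on the deck, and the grip opening was 13.1 mm. A side force of about 7 N remained. The drive ring and the lid's angle were not measured directly; the turn is taken from the gripper's yaw.
- **Scraper:** it stands upright and released at about (489, -318), roughly 12 mm from where it started and well clear of the mill.
- **Other things on the counter:** the jam jar, tape roll and purple block showed no change in the top view. The tongs and price stand showed changed pixels there, but the pictures show the arm covering part of them. Their visible parts had not moved, and the side view was unchanged.

**What disagreed:**
- The side camera placed points about 6 mm too far along y compared with the top camera. I used the top camera, which agreed with the gripper's position at both grasps.
- The plug first caught on the mouth's edge with up to about 22 N, and dropped in after a 1.5 mm shift.

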